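Level an archive shelf with its spirit-level carriage

ROBOT

A 6-joint arm with a two-finger parallel gripper is mounted at the origin on the work surface. World frame = base frame: x ahead of the robot, y to its left, z up, the work surface at z = 0. Lengths are in m, angles in rad, forces in N, time in s.
With the tool pointing down it reaches from about 0.35 to 0.775 m from the base axis. Payload 7.3 kg.
Tool frame: the origin (TCP) lies at the very end of the fingers, on their centre line; the grasp point (between the pads) lies 19 mm behind it; z points along the fingers, y is the line along which they close (so a half turn about z gives the same grasp; the last joint's range is limited). The gripper opens to 92 mm and grips with 3 to 60 N. Pads are 19 mm wide; open, the fingers measure 130 mm over their backs; the gripper's body (75 mm by 190 mm) begins 47 mm behind the grasp point.
Start: joints at [-0.146, 0.342, 1.524, -0, 1.275, -0.146], TCP at [0.525, 0, 0.227] pointing down, gripper open.
Joint ranges: [-2.53, 2.53], [-0.77, 2.02], [0.04, 2.7], [-1, 4.14], [0.28, 2.66], [-3.11, 3.11]. Speed limits (rad/s): [2.57, 2.57, 3.14, 3.14, 3.14, 3.14].

INTERFACE

Orientations are given as [roll, pitch, yaw] about the fixed x, y, z axes, in that order (R = Rz(yaw) Ry(pitch) Rx(roll)).
In Python, from cell import observe, read_camera, get_calibration, hand_in, search_frame gives the robot as it stands.
- The arm moves only by the tool step_arm, never from a script. Its argument "commands" is a list of rows, each an object with "translation": the shift along the tool's x, y, z in mm, a list of three; "roll": the turn about the tool's z in rad. In form: [{"translation": [x, y, z], "roll": roll}, ...]. A call has 1 to 20 rows; each row shifts and turns the commanded pose from where the row before left it, along the tool's axes as they then stand; what a row does not reach is not made up. A row lasts 1/12 s, in which the tool goes at most 41.7 mm and 7.16 degrees, less where a joint would pass 70% of its speed; a pose out of reach is approached as far as the arm can. A call is refused whole if a number of a shift passes 41.7 or a number of a turn 0.125, either way. A call with a gripper value outside its range is refused whole. "fingers" is the opening, from 0 (shut) to 1 (fully open), set as the call begins (left out, the last holds). The fingers move at their own pace and stop on an object; "grip_force" is the grip in N (left out, the last holds). Time passes only in rows, so rows that do not move let the fingers close. It gives the time, the measured TCP pose, the force, the opening and the grip force at its end, in the units of the state.
- observe(): the state, without advancing time (a new reading comes with each control period).
- read_camera(name): name is "scene" or "side" or "wrist"; returns the picture (420x560x3 uint8, red, green, blue); there is no depth.
- get_calibration(name): a dict with "camera_matrix" (3x3 intrinsics, pixels), "world_from_camera" (4x4, takes a point from camera to world coordinates). Camera axes: x right, y up, looking along -z (the intrinsics and any distortion apply to the point x, -y, -z); pixel columns grow to the right and rows downward; lengths in m; the calibration is good to about 2 mm. A picture is of the moment at which its call begins: read the wrist's pose just before it. get_calibration takes no time and is no camera call; for the wrist camera it gives the pose at the moment of the call.
- hand_in(): hands the job in; it is judged then, once.
Trained networks look in the newest picture that a camera, given by its name, has taken for a name from the list of things; names that differ only in an ending like _2 or _b are one class to them, and where a whole thing is asked for, a point or a joint stands for the part that bears it (a point fixed in the world has none). Each returns a list of dicts, best first, with "confidence" (0 to 1); they miss things now and then, are a little off and sometimes report something else, mostly with a low value. They report only what shows in the picture. A call takes as long as a camera call.
- search_frame(camera, name): "at" ([x, y, z] in m, in world coordinates, good to about 4 mm: the middle of the surface that is visible of it).
The state is a dict: "time": time; "qpos": joint angles; "qvel": joint speeds; "joint_efforts": joint torques, N m; "tool_pos": TCP position; "tool_rot": TCP orientation; "contact_force": force on the tool from outside, world axes, zero at the start; "torque": the same for the moment, N m; "opening": finger opening in m; "grip_force": force on a finger pad.
Only numpy, scipy, OpenCV 4.12 (cv2) and the standard library are available. Lean on these libraries where they do the work, as an engineer would, in place of code of your own. Each camera call takes 0.05 s, during which the arm holds its last target. There are 200 camera calls.

TASK

Level the low shelf unit: slide the spirit-level carriage along its rails to the screw foot until the spring detent clicks in, then push the knob fully down so that the level is pressed onto the board, and turn it until the bubble stands in the middle of the vial. Finish while still holding the knob pressed down with the fingers, keeping it still with the bubble centred; do not let go. Leave the other things on and around the shelf where they are.

Things in the scene. Friction and masses are not known exactly. Their poses are not given: they have to be found in the camera images.
- rack: Low shelf, fixed: plywood board 266 (x) x 427 (y) mm, steel-edged, board top 100 mm above the table when level, at the foot up to 5 mm lower at first. Origin: on the table under the board's middle. Two 10 mm high rails run along its y, 50 mm to the -x side of the middle. Fixed feet under its -y end; screw foot at (-50, 110) mm, in line with the rails. The carriage is slid towards its +y.
- carriage (a joint): Travel (m) of the level's carriage on the rails, growing to the rack's +y. At 0 the knob's axis is at (-50, -30) mm in the rack's frame. Starts at 0 to 0.06. A spring ball clicks in at 0.140 (about 6 N to pass, else 1 N friction), with the knob right over the screw foot; end stop at 0.144. It may be moved by gripping the knob.
- level (a joint): How far (m) the level is pressed down on its springs: 0 up, 0.008 fully down, flat on the board; springs back when let go. In the detent, pushing the knob takes about 4 N to start, 15 N fully down. There, from about 0.004 on, two sprung pins under the knob drop between the ribs of the foot's head and turn it (play up to 0.3 rad until they catch); higher up the knob idles.
- knob: Black ribbed round push-and-turn knob on the level, axis vertical, 38 mm across, grip part 40 mm tall. Origin on its axis, 6 mm below the grip part, at the top face of the 56 x 70 mm level block. Turns endlessly, soft-mounted, goes down with the level; pressed and turned clockwise seen from above it raises the +y end of the board (itself by 3 mm per rad).
- knob_grip (a point): Point on the knob's axis at the height to grip: 28 mm above the knob's origin, 18 mm below the knob's top, 172 mm above the table with the level up and the board level, at first 1 to 3 mm lower.
- vial_mid (a point): Middle of the vial, on its top line: a green tube 20 mm across, 70 mm long, along the rack's y, in an aluminium housing (36 x 96 mm) 80 mm to the +x side of the knob. Two black rings 11 mm either side mark the middle. Axes parallel to the rack's.
- bubble (a point): Centre of the white bubble in the vial, 17 mm long. It runs along the rack's y to the higher end: it starts 7 to 15 mm towards -y, as the screw foot is too low, and moves about 10 mm towards +y per rad that the foot is turned clockwise from above (1 mrad of tilt per mm; leaning on the knob tilts it too). Let it settle for 1 s. Centred: same y as vial_mid.
- stamp: Rubber stamp with turned wooden handle, 28 mm across, 62 mm tall, standing on the board. Origin: centre of its underside. Bystander: leave alone.
- tape: Empty roll of brown parcel tape lying flat on the table, 90 mm across, 24 mm tall. Origin: centre of its underside. Bystander: leave alone.
- stapler: Grey stapler on the table, 40 x 130 mm, about 50 mm tall, long side along its y. Origin: centre of its underside. Bystander: leave alone.
- carton: Closed cardboard carton on the table, 200 (its x) x 150 (its y) x 90 mm tall. Origin: centre of its underside. Bystander: leave alone.
- binder: Yellow magazine file lying on its side on the table, 250 (its x) x 80 (its y) x 78 mm tall. Origin: centre of its underside. Bystander: leave alone.
- spare_foot: Spare steel levelling foot standing on the table, disc 40 mm across with a 12 mm rod, 60 mm tall. Origin: centre of its underside. Bystander: leave alone.
- pencil_cup: Empty grey pencil cup on the table, 70 mm across the rim, 90 mm tall. Origin: centre of its underside. Bystander: leave alone.

How it is judged:
On the way:
1. the carriage sits in the detent over the screw foot (value of joint carriage between 0.1375 and 0.1425 m), for 0.2 s.
At the end, for the whole second after the job is handed in: The carriage is in the detent (within 2.5 mm), the level is pressed down by more than 5.5 mm of its 8 mm, the bubble's centre is within 2.5 mm of the vial's middle, the fingers bear on the knob with more than 2 N, and the knob is still (under 0.15 rad/s) (all of step 1 and value of joint level above 0.0055 m and y of bubble in the frame of vial_mid between -0.0025 and 0.0025 m and contact force between the fingers and knob above 2 N and angular speed of knob below 0.15 rad/s); the arm keeps its last pose, push and grip.
It fails at once if one of the other things was moved by more than 30 mm (distance of any of stamp, tape, stapler, carton, binder, spare_foot, pencil_cup from where it was at the start of the episode above 0.03 m).
It also fails if it takes over 54 s, if anything falls off the work surface, if the arm or the gripper's body presses on something with over 40 N, if the wrist force passes 120 N, or if a joint passes its speed limit or range.

## Working session

There is one attempt and no reset: what is moved stays moved. The work goes in short steps, Python scripts to look and compute and a tool call to move; the robot and the scene stay as the last step left them, time stands still between calls to the robot, and variables do not carry over. Pictures are saved under pics/ and viewed, at most 10 in all, crops included, and the job is handed in when it is done.

Besides the shell and the picture viewer there is one more tool, called after "Request:" by a JSON object that holds its "api" and its "payload". step_arm: Moves the arm, as the interface text tells. Its arguments: {"type":"object","properties":{"commands":{"type":"array"},"fingers":{"type":"number"},"grip_force":{"type":"number"}},"required":["commands"]}

```bash
mkdir -p pics; cat > h.py <<'E'
import numpy as np, cv2
from cell import *
def cam(n,f=None):
    c=get_calibration(n); im=read_camera(n)
    if f: cv2.imwrite('pics/'+f,im[:,:,::-1])
    return im,c
def proj(c,p):
    M=np.linalg.inv(np.array(c['world_from_camera'])); q=M[:3,:3]@np.array(p)+M[:3,3]
    K=np.array(c['camera_matrix']); v=K@np.array([q[0],-q[1],-q[2]]); return v[:2]/v[2]
def onz(c,uv,z):
    W=np.array(c['world_from_camera']); K=np.array(c['camera_matrix'])
    d=np.linalg.inv(K)@np.array([uv[0],uv[1],1]); d=W[:3,:3]@np.array([d[0],-d[1],-d[2]]); o=W[:3,3]
    return o+d*(z-o[2])/d[2]
E
python3 - <<'E'
from h import *
s=observe(); print(s['time'],s['tool_pos'],s['tool_rot'])
cs={}
for n in ['scene','side']:
    im,c=cam(n,n+'0.png'); cs[n]=c
    print(n,c.keys(),np.round(c['camera_matrix'],1).tolist())
    for t in ['knob','knob_grip','vial_mid','bubble','rack','stamp','carton','binder','pencil_cup']:
        r=search_frame(n,t)
        for k in r[:2]: print(n,t,np.round(k['at'],3),round(k['confidence'],2),np.round(proj(c,k['at'])))
E
```

```text
0.0 [5.24591994e-01 8.07034095e-05 2.26053903e-01] [-3.14007518e+00 -2.15365056e-04  1.57081811e+00]
scene dict_keys(['camera_matrix', 'world_from_camera']) [[388.2, 0.0, 275.7], [0.0, 388.2, 201.0], [0.0, 0.0, 1.0]]
scene knob [ 0.591 -0.031  0.177] 0.7 [245. 204.]
scene knob_grip [ 0.586 -0.025  0.18 ] 0.93 [249. 204.]
scene knob_grip [0.659 0.045 0.096] 0.31 [247. 265.]
scene vial_mid [ 0.621 -0.021  0.141] 0.97 [238. 226.]
scene rack [0.659 0.041 0.095] 0.68 [246. 265.]
scene rack [ 0.614 -0.02   0.14 ] 0.42 [241. 225.]
scene stamp [ 0.736 -0.142  0.127] 0.61 [162. 230.]
scene carton [ 0.707 -0.312  0.092] 0.82 [136. 204.]
scene binder [0.64  0.316 0.078] 0.57 [362. 345.]
scene pencil_cup [ 0.461 -0.321  0.072] 0.81 [212. 172.]
side dict_keys(['camera_matrix', 'world_from_camera']) [[415.1, 0.0, 280.5], [0.0, 415.1, 218.1], [0.0, 0.0, 1.0]]
side knob [ 0.573 -0.026  0.172] 0.63 [257. 191.]
side knob_grip [ 0.569 -0.022  0.172] 0.87 [258. 192.]
side knob_grip [ 0.444 -0.112  0.016] 0.31 [317. 241.]
side vial_mid [ 0.588 -0.019  0.137] 0.94 [251. 203.]
side rack [0.582 0.073 0.096] 0.91 [232. 234.]
side stamp [ 0.725 -0.144  0.12 ] 0.67 [238. 176.]
side carton [ 0.618 -0.305  0.085] 0.9 [297. 174.]
side binder [0.578 0.329 0.078] 0.87 [156. 305.]
side pencil_cup [ 0.447 -0.315  0.065] 0.7 [349. 193.]
```

View pics/scene0.png

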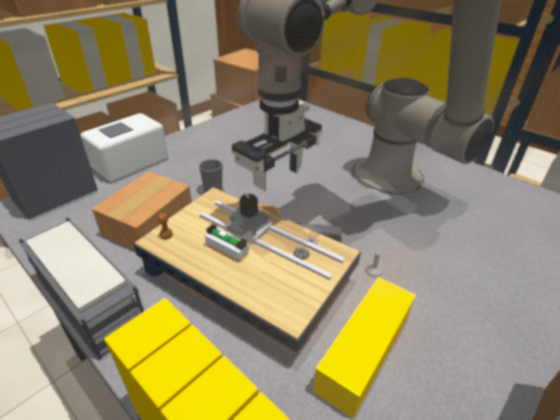

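View pics/side0.png

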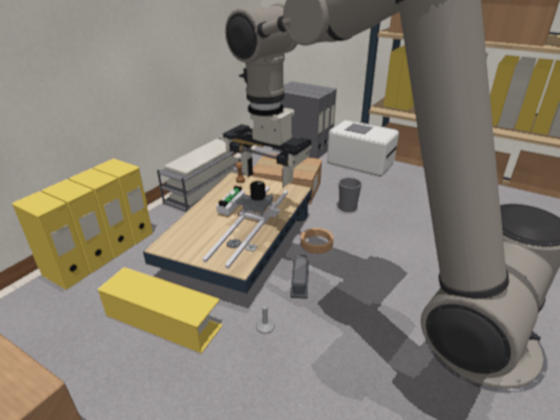

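Scene: knob at (248,203), vial at (228,240), rails running to lower right, foot head at (301,253). Side: knob at (258,190), foot head at (234,243). Next I measure the rail direction and the knob axis with the wrist view.

```bash
python3 - <<'E'
from h import *
im,c=cam('wrist','w0.png')
for t in ['knob','knob_grip','vial_mid','bubble','rack']:
    for k in search_frame('wrist',t)[:1]: print(t,np.round(k['at'],3),round(k['confidence'],2),np.round(proj(c,k['at'])))
print(np.round(np.array(c['world_from_camera']),3).tolist())
s=get_calibration('scene'); d=get_calibration('side')
A=np.array
print('foot',onz(s,(301,253),.099),onz(d,(234,243),.099))
print('railsS',[onz(s,p,.108) for p in [(218,205),(341,259),(201,216),(328,273)]])
print('corners',[onz(s,p,.1) for p in [(136,245),(358,257),(297,336)]])
print('knobtop',onz(s,(248,197),.188),onz(d,(258,184),.188))
E
```

```text
knob [ 0.573 -0.024  0.182] 0.84 [341. 260.]
knob_grip [ 0.572 -0.023  0.182] 0.73 [339. 259.]
vial_mid [ 0.618 -0.012  0.134] 0.88 [382. 224.]
rack [0.601 0.072 0.096] 0.91 [358. 124.]
[[1.0, -0.001, -0.001, 0.525], [0.001, 0.969, 0.247, 0.066], [0.001, -0.247, 0.969, 0.386], [0.0, 0.0, 0.0, 1.0]]
foot [0.55708107 0.10375283 0.099     ] [0.55344121 0.10170692 0.099     ]
railsS [array([ 0.57921048, -0.14502921,  0.108     ]), array([0.5199955 , 0.18064307, 0.108     ]), array([ 0.63447777, -0.14064556,  0.108     ]), array([0.5698345 , 0.18498062, 0.108     ])]
corners [array([ 0.78931126, -0.17034477,  0.1       ]), array([0.48302553, 0.19901934, 0.1       ]), array([0.71649026, 0.23125942, 0.1       ])]
knobtop [ 0.57822277 -0.03488453  0.188     ] [ 0.57461676 -0.03243871  0.188     ]
```

View pics/w0.png

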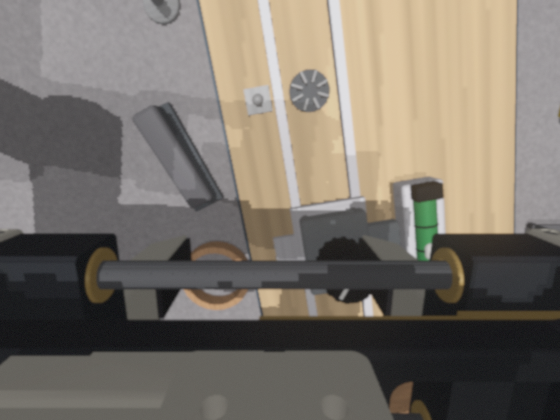

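Wrist: foot head at (309,90), left rail (265,0)–(295,200), right rail (333,0)–(355,195), knob top about (347,268), green vial at (425,225).

```bash
python3 - <<'E'
from h import *
c=get_calibration('wrist')
for n,p,z in [('foot',(309,90),.1),('L0',(265,0),.108),('L1',(295,200),.108),('R0',(333,0),.108),('R1',(355,195),.108),('knobtop',(347,268),.188),('vialtop',(426,225),.14),('bo0',(203,0),.1),('bo1',(262,310),.1)]:
    print(n,np.round(onz(c,p,z),4))
E
```

```text
foot [0.5556 0.1006 0.1   ]
L0 [0.5177 0.1671 0.108 ]
L1 [0.5445 0.0036 0.108 ]
R0 [0.5719 0.1671 0.108 ]
R1 [0.6    0.0083 0.108 ]
knobtop [ 0.5762 -0.0273  0.188 ]
vialtop [ 0.6527 -0.0107  0.14  ]
bo0 [0.4666 0.1699 0.1   ]
bo1 [ 0.5125 -0.1169  0.1   ]
```

Request:
{"api": "step_arm", "payload": {"commands": [{"translation": [-9.7,17.6,0],"roll": 0},{"translation": [-9.7,17.6,0],"roll": 0},{"translation": [-9.7,17.6,0],"roll": 0},{"translation": [0,0,0],"roll": -0.085},{"translation": [0,0,0],"roll": -0.085},{"translation": [0,0,0],"roll": 0},{"translation": [0,0,0],"roll": 0}], "fingers": 1}}

```text
time: 1.88
tool_pos: [0.5778, -0.0291, 0.2266]
tool_rot: [-3.141, -0.0, 1.738]
contact_force: [0.0, -0.8, 0.8]
opening: 0.0923
grip_force: 0.0
```

```bash
python3 - <<'E'
from h import *
im,c=cam('wrist','w1.png')
print(observe()['tool_pos'])
for n in ['wrist','scene','side']:
  if n!='wrist': cam(n)
  c=get_calibration(n)
  for t in ['knob','knob_grip']:
    for k in search_frame(n,t)[:1]: print(t,np.round(k['at'],3),round(k['confidence'],2),np.round(proj(c,k['at'])))
print(proj(get_calibration('wrist'),[.5775,-.029,.188]))
E
```

```text
[ 0.57772213 -0.02903221  0.22673666]
knob [ 0.578 -0.03   0.186] 0.61 [274. 231.]
knob_grip [ 0.579 -0.029  0.186] 0.58 [275. 231.]
knob [ 0.589 -0.031  0.178] 0.77 [246. 204.]
knob_grip [ 0.59  -0.025  0.179] 0.69 [247. 204.]
knob [ 0.571 -0.025  0.172] 0.7 [258. 191.]
knob_grip [ 0.57  -0.024  0.176] 0.68 [258. 190.]
[273.72878142 230.778989  ]
```

View pics/w1.png

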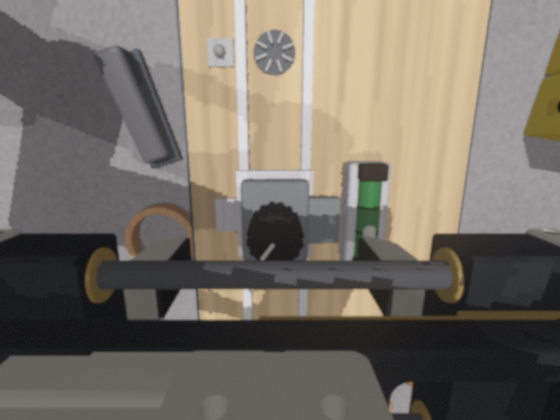

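Rails now run vertically in the picture; the knob at (275,232) and the foot at (274,52) are in line. Descending.

Request:
{"api": "step_arm", "payload": {"commands": [{"translation": [0,0,0],"roll": 0},{"translation": [0,0,15],"roll": 0},{"translation": [0,0,15],"roll": 0},{"translation": [0,0,15],"roll": 0},{"translation": [0,0,15],"roll": 0},{"translation": [0,0,10],"roll": 0},{"translation": [0,0,5],"roll": 0},{"translation": [0,0,0],"roll": 0},{"translation": [0,0,0],"roll": 0}], "fingers": 0.7}}

```text
time: 3.08
tool_pos: [0.5781, -0.0291, 0.1521]
tool_rot: [3.141, 0.0, 1.741]
contact_force: [0.4, -0.3, -0.5]
opening: 0.0643
grip_force: 0.0
```

Request:
{"api": "step_arm", "payload": {"commands": [{"translation": [0,0,0],"roll": 0},{"translation": [0,0,0],"roll": 0},{"translation": [0,0,0],"roll": 0},{"translation": [0,0,0],"roll": 0},{"translation": [0,0,0],"roll": 0},{"translation": [0,0,0],"roll": 0},{"translation": [0,0,0],"roll": 0},{"translation": [0,0,0],"roll": 0}], "fingers": 0, "grip_force": 35}}

```text
time: 3.75
tool_pos: [0.5783, -0.029, 0.1522]
tool_rot: [3.14, 0.0, 1.741]
contact_force: [1.6, 2.1, 3.2]
opening: 0.0375
grip_force: 35.0
```

Request:
{"api": "step_arm", "payload": {"commands": [{"translation": [5,0,0],"roll": 0},{"translation": [10,0,0],"roll": 0},{"translation": [15,0,0],"roll": 0},{"translation": [15,0,0],"roll": 0},{"translation": [15,0,0],"roll": 0},{"translation": [15,0,0],"roll": 0},{"translation": [15,0,0],"roll": 0},{"translation": [15,0,0],"roll": 0},{"translation": [10,0,0],"roll": 0},{"translation": [5,0,0],"roll": 0},{"translation": [0,0,0],"roll": 0},{"translation": [0,0,0],"roll": 0}]}}

```text
time: 4.75
tool_pos: [0.5574, 0.0911, 0.151]
tool_rot: [3.141, -0.001, 1.742]
contact_force: [5.5, 1.6, -5.0]
opening: 0.0374
grip_force: 35.0
```

Request:
{"api": "step_arm", "payload": {"commands": [{"translation": [3,0,0],"roll": 0},{"translation": [3,0,0],"roll": 0},{"translation": [2,0,0],"roll": 0},{"translation": [0,0,0],"roll": 0},{"translation": [0,0,0],"roll": 0}]}}

```text
time: 5.17
tool_pos: [0.5563, 0.0977, 0.1509]
tool_rot: [3.141, 0.0, 1.741]
contact_force: [5.7, -0.7, -4.6]
opening: 0.0374
grip_force: 35.0
```

Request:
{"api": "step_arm", "payload": {"commands": [{"translation": [1,0.5,0],"roll": 0},{"translation": [0,0.5,0],"roll": 0},{"translation": [0,0,0],"roll": 0}]}}

```text
time: 5.42
tool_pos: [0.5564, 0.0981, 0.1509]
tool_rot: [-3.14, 0.001, 1.741]
contact_force: [3.4, -4.7, -5.0]
opening: 0.0375
grip_force: 35.0
```

Request:
{"api": "step_arm", "payload": {"commands": [{"translation": [1,0,0],"roll": 0},{"translation": [0,0,0],"roll": 0},{"translation": [0,0,0],"roll": 0}]}}

```text
time: 5.67
tool_pos: [0.5564, 0.0986, 0.1509]
tool_rot: [-3.14, 0.002, 1.741]
contact_force: [3.0, -6.1, -4.9]
opening: 0.0373
grip_force: 35.0
```

Request:
{"api": "step_arm", "payload": {"commands": [{"translation": [1,0,0],"roll": 0},{"translation": [0,0,0],"roll": 0},{"translation": [0,0,0],"roll": 0}]}}

```text
time: 5.92
tool_pos: [0.5563, 0.0989, 0.1508]
tool_rot: [-3.14, 0.003, 1.741]
contact_force: [4.3, -8.4, -5.4]
opening: 0.0372
grip_force: 35.0
```

Request:
{"api": "step_arm", "payload": {"commands": [{"translation": [1,0,0],"roll": 0},{"translation": [0,0,0],"roll": 0},{"translation": [0,0,0],"roll": 0}]}}

```text
time: 6.17
tool_pos: [0.5562, 0.0992, 0.1508]
tool_rot: [-3.14, 0.004, 1.741]
contact_force: [3.9, -10.9, -4.4]
opening: 0.0374
grip_force: 35.0
```

Request:
{"api": "step_arm", "payload": {"commands": [{"translation": [1,0,0],"roll": 0},{"translation": [0,0,0],"roll": 0},{"translation": [0,0,0],"roll": 0}]}}

```text
time: 6.42
tool_pos: [0.5561, 0.1002, 0.1508]
tool_rot: [-3.14, 0.004, 1.741]
contact_force: [3.8, -10.8, -5.2]
opening: 0.0375
grip_force: 35.0
```

```bash
python3 - <<'E'
from h import *
im,c=cam('wrist'); s,cs=cam('scene'); d,cd=cam('side')
a=cv2.resize(s[170:310,150:360],None,fx=3.6,fy=2.9*1.24,interpolation=3)
cv2.imwrite('pics/s2.png',a[:500,:,::-1])
cv2.imwrite('pics/w2.png',im[:,:,::-1])
E
```

```text
(no output)
```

View pics/w2.png

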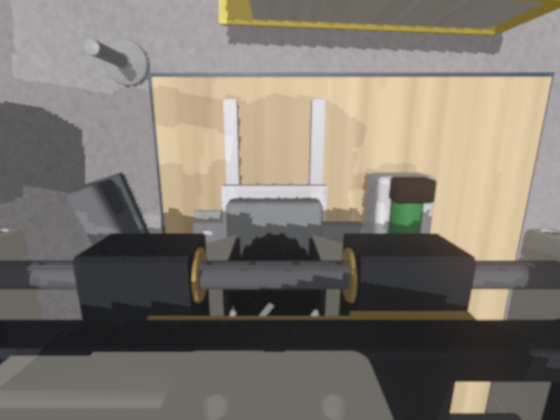

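The carriage plate edge is at row 184 and the board's end at row 73. I'll check the foot-to-knob distance from the w1 pixels against the travel so far.

```bash
python3 - <<'E'
from h import *
from scipy.spatial.transform import Rotation as R
c=get_calibration('wrist'); s=observe()
def T(p,r):
    M=np.eye(4); M[:3,:3]=R.from_euler('xyz',r).as_matrix(); M[:3,3]=p; return M
X=np.linalg.inv(T(s['tool_pos'],s['tool_rot']))@np.array(c['world_from_camera'])
c1=dict(c); c1['world_from_camera']=T([.5777,-.0290,.2267],[-3.141,0,1.738])@X
u=np.array([-np.sin(.17),np.cos(.17)])
im=cv2.imread('pics/w1.png',0)
cir=cv2.HoughCircles(im[20:90,230:320],cv2.HOUGH_GRADIENT,1,50,param1=100,param2=15,minRadius=15,maxRadius=28); print(cir)
f=onz(c1,(274,52),.097)[:2]; k=onz(c1,(275,232),.188)[:2]
print(f,k,'dist',(f-k)@u,'lat',(f-k)@[u[1],-u[0]])
print('moved',(s['tool_pos'][:2]-np.array([.5783,-.0290]))@u, 'left',(f-s['tool_pos'][:2])@u)
# carriage front edge vs z for both
for z in (.11,.12,.13,.14):
    a=onz(c1,(274,171),z)[:2]; b=onz(c,(274,185),z)[:2]; e=onz(c,(274,74),.1)[:2]
    print(z,'travel',(b-a)@u,'edge->front',(e-b)@u,'front-foot',(b-f)@u)
print('board edge - foot (103.5)',(e-f)@u)
E
```

```text
[[[41.5 31.5 23.6]]]
[0.55551836 0.10079798] [ 0.57834707 -0.0296475 ] dist 0.1324272982435376 lat -0.00043055479822545295
moved 0.13130431017548908 left 0.00047685480943969905
0.11 travel 0.13149863804760448 edge->front 0.0696278414977446 front-foot 0.030616118767555926
0.12 travel 0.13199658674386816 edge->front 0.06785447717006028 front-foot 0.03238948309524025
0.13 travel 0.13249453544013182 edge->front 0.06608111284237596 front-foot 0.03416284742292457
0.14 travel 0.13299248413639544 edge->front 0.06430774851469169 front-foot 0.03593621175060884
board edge - foot (103.5) 0.10024396026530052
```

Request:
{"api": "step_arm", "payload": {"commands": [{"translation": [1,0,0],"roll": 0},{"translation": [0,0,0],"roll": 0},{"translation": [0,0,0],"roll": 0}]}}

```text
time: 6.82
tool_pos: [0.5556, 0.103, 0.1509]
tool_rot: [-3.14, 0.001, 1.741]
contact_force: [2.0, -2.9, -5.7]
opening: 0.0378
grip_force: 35.0
```

Request:
{"api": "step_arm", "payload": {"commands": [{"translation": [1,0,0],"roll": 0},{"translation": [0,0,0],"roll": 0},{"translation": [0,0,0],"roll": 0}]}}

```text
time: 7.07
tool_pos: [0.5553, 0.1047, 0.1509]
tool_rot: [-3.14, -0.001, 1.741]
contact_force: [2.1, 0.1, -7.6]
opening: 0.0376
grip_force: 35.0
```

Request:
{"api": "step_arm", "payload": {"commands": [{"translation": [1,0,0],"roll": 0},{"translation": [0,0,0],"roll": 0},{"translation": [0,0,0],"roll": 0}]}}

```text
time: 7.32
tool_pos: [0.5551, 0.1057, 0.151]
tool_rot: [-3.14, -0.001, 1.741]
contact_force: [2.0, 0.6, -12.1]
opening: 0.0374
grip_force: 35.0
```

Request:
{"api": "step_arm", "payload": {"commands": [{"translation": [-1,0,0],"roll": 0},{"translation": [0,0,0],"roll": 0},{"translation": [0,0,0],"roll": 0}]}}

```text
time: 7.57
tool_pos: [0.5552, 0.1053, 0.151]
tool_rot: [-3.14, -0.002, 1.741]
contact_force: [1.9, 5.0, -12.7]
opening: 0.0373
grip_force: 35.0
```

Request:
{"api": "step_arm", "payload": {"commands": [{"translation": [-1,0,0],"roll": 0},{"translation": [0,0,0],"roll": 0},{"translation": [0,0,0],"roll": 0}]}}

```text
time: 7.82
tool_pos: [0.5552, 0.105, 0.151]
tool_rot: [-3.14, -0.003, 1.741]
contact_force: [1.2, 6.3, -12.7]
opening: 0.0376
grip_force: 35.0
```

Request:
{"api": "step_arm", "payload": {"commands": [{"translation": [1,0,1],"roll": 0},{"translation": [1,0,0],"roll": 0},{"translation": [0,0,0],"roll": 0}]}}

```text
time: 8.07
tool_pos: [0.5553, 0.1055, 0.1508]
tool_rot: [-3.141, -0.0, 1.741]
contact_force: [-0.6, 3.1, -6.3]
opening: 0.0372
grip_force: 35.0
```

Request:
{"api": "step_arm", "payload": {"commands": [{"translation": [1,0,1],"roll": 0},{"translation": [0,0,0],"roll": 0},{"translation": [0,0,0],"roll": 0}]}}

```text
time: 8.32
tool_pos: [0.5554, 0.1058, 0.1506]
tool_rot: [3.142, 0.0, 1.741]
contact_force: [-5.0, 0.7, 2.9]
opening: 0.0371
grip_force: 35.0
```

Request:
{"api": "step_arm", "payload": {"commands": [{"translation": [1,0,0],"roll": 0},{"translation": [0,0,1],"roll": 0},{"translation": [0,0,1],"roll": 0},{"translation": [0,0,1],"roll": 0},{"translation": [0,0,1],"roll": 0},{"translation": [0,0,1],"roll": 0},{"translation": [0,0,1],"roll": 0},{"translation": [0,0,1],"roll": 0},{"translation": [0,0,0],"roll": 0},{"translation": [0,0,0],"roll": 0}]}}

```text
time: 9.15
tool_pos: [0.5553, 0.1068, 0.1447]
tool_rot: [3.141, 0.001, 1.741]
contact_force: [-8.1, -0.8, 12.3]
opening: 0.0373
grip_force: 35.0
```

Request:
{"api": "step_arm", "payload": {"commands": [{"translation": [0,0,1],"roll": 0},{"translation": [0,0,1],"roll": 0},{"translation": [0,0,1],"roll": 0},{"translation": [0,0,0],"roll": 0},{"translation": [0,0,0],"roll": 0}]}}

```text
time: 9.57
tool_pos: [0.5554, 0.1068, 0.1424]
tool_rot: [3.14, 0.001, 1.741]
contact_force: [-8.8, -0.0, 17.4]
opening: 0.0373
grip_force: 35.0
```

Request:
{"api": "step_arm", "payload": {"commands": [{"translation": [0,-0.7,1],"roll": 0},{"translation": [0,-0.5,0],"roll": 0},{"translation": [0,0,0],"roll": 0}]}}

```text
time: 9.82
tool_pos: [0.5552, 0.1067, 0.1424]
tool_rot: [3.137, 0.001, 1.741]
contact_force: [-8.0, 0.6, 20.0]
opening: 0.0373
grip_force: 35.0
```

Request:
{"api": "step_arm", "payload": {"commands": [{"translation": [0,0,1],"roll": 0},{"translation": [0,0,0],"roll": 0.05},{"translation": [0,0,0],"roll": 0.1},{"translation": [0,0,0],"roll": 0.1},{"translation": [0,0,0],"roll": 0.1},{"translation": [0,0,0],"roll": 0.1},{"translation": [0,0,0],"roll": 0.05},{"translation": [0,0,0],"roll": 0}]}}

```text
time: 10.48
tool_pos: [0.5583, 0.1074, 0.1428]
tool_rot: [3.13, -0.005, 1.238]
contact_force: [-0.6, 2.3, 21.5]
opening: 0.0373
grip_force: 35.0
```

```bash
python3 - <<'E'
from h import *
s=observe(); print(np.round(s['torque'],2),np.round(s['tool_pos'],4),s['qpos'][5])
ims=[cam(n)[0] for n in ('wrist','side','scene')]
u=np.array([-np.sin(.17),np.cos(.17)]); k=np.array(s['tool_pos'][:2])
v=[k[0]+.08*np.cos(.17),k[1]+.08*np.sin(.17),.135]; print(v)
out=[ims[0]]
for n,im in zip(('side','scene'),ims[1:]):
    p=proj(get_calibration(n),v).astype(int); print(n,p)
    out.append(cv2.resize(im[p[1]-35:p[1]+35,p[0]-40:p[0]+40],(240,210),interpolation=2))
col=np.vstack(out[1:]); 
cv2.imwrite('pics/m3.png',np.hstack([out[0],col])[:,:,::-1])
for n in ('wrist','side','scene'):
  for t in ('bubble','vial_mid'):
    for q in search_frame(n,t)[:1]: print(n,t,np.round(q['at'],4),round(q['confidence'],2),'y',u@(np.array(q['at'][:2])-v[:2]))
E
```

```text
[0.33 0.61 0.08] [0.5583 0.1074 0.1428] 0.38747150909627986
[np.float64(0.6371219712006222), np.float64(0.12093231193560344), 0.135]
side [199 223]
scene [281 264]
wrist bubble [0.6342 0.1033 0.1357] 0.7 y -0.016883792097501005
side vial_mid [0.5985 0.1233 0.1313] 0.73 y 0.008867713102381963
scene vial_mid [0.6179 0.1176 0.1297] 0.87 y -3.225764090226189e-05
```

View pics/m3.png

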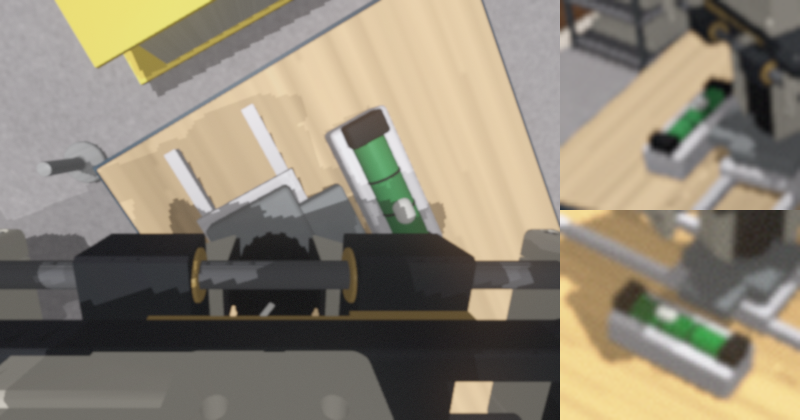

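The wrist view shows the bubble at (404,210), about 12 mm or more to the −y side of the +y ring at (384,178). The level is fully down, since the z force rises and the height stays put. Turning further.

Request:
{"api": "step_arm", "payload": {"commands": [{"translation": [0,0,0],"roll": 0.05},{"translation": [0,0,0],"roll": 0.1},{"translation": [0,0,0],"roll": 0.1},{"translation": [0,0,0],"roll": 0.05},{"translation": [0,0,0],"roll": 0},{"translation": [0,0,0],"roll": 0},{"translation": [0,0,0],"roll": 0},{"translation": [0,0,0],"roll": 0},{"translation": [0,0,0],"roll": 0},{"translation": [0,0,0],"roll": 0},{"translation": [0,0,0],"roll": 0},{"translation": [0,0,0],"roll": 0},{"translation": [0,0,0],"roll": 0}]}}

```text
time: 12.02
tool_pos: [0.5602, 0.1064, 0.1438]
tool_rot: [3.128, -0.01, 0.941]
contact_force: [3.1, -1.5, 22.9]
opening: 0.0372
grip_force: 35.0
```

```bash
python3 - <<'E'
from h import *
s=observe(); print(np.round(s['torque'],2),np.round(s['tool_pos'],4),s['qpos'][5])
im,c=cam('wrist')
for t in ('bubble','vial_mid'):
    for q in search_frame('wrist',t)[:1]: print(t,np.round(q['at'],4),round(q['confidence'],2),proj(c,q['at']))
sc,_=cam('scene'); 
b=cv2.resize(sc[225:300,235:325],(270,225),interpolation=2)
a=im[100:325,280:520]; a=cv2.resize(a,(480,450),interpolation=2)
cv2.imwrite('pics/m4.png',np.hstack([a,np.vstack([b,np.zeros_like(b)])])[:,:,::-1])
E
```

```text
[-0.37 -0.23  0.17] [0.5602 0.1064 0.1438] 0.6845565250376838
bubble [0.6358 0.1043 0.137 ] 0.73 [387.71933338 174.29420634]
vial_mid [0.6121 0.1167 0.1281] 0.96 [335.782084   179.18798859]
```

View pics/m4.png

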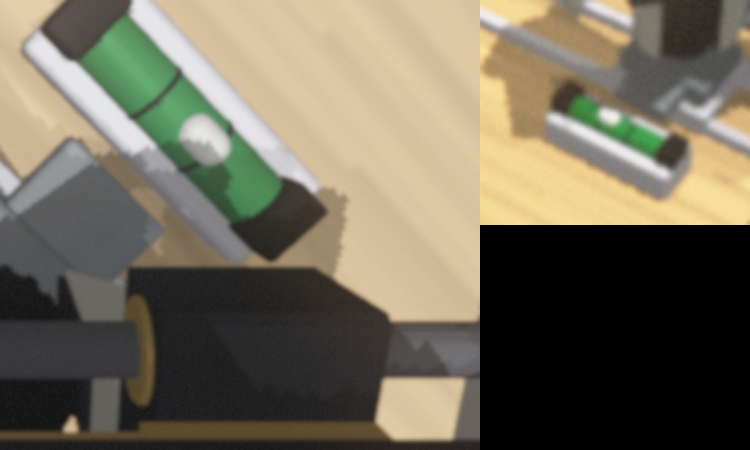

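Bubble at crop (205,139), rings at (157,92) and (208,150). That puts it about 8 mm to the −y side of the middle, so about 0.8 rad is still to go.

Request:
{"api": "step_arm", "payload": {"commands": [{"translation": [0,0,0],"roll": 0.05},{"translation": [0,0,0],"roll": 0.1},{"translation": [0,0,0],"roll": 0.1},{"translation": [0,0,0],"roll": 0.1},{"translation": [0,0,0],"roll": 0.1},{"translation": [0,0,0],"roll": 0.1},{"translation": [0,0,0],"roll": 0.05},{"translation": [0,0,0],"roll": 0},{"translation": [0,0,0],"roll": 0},{"translation": [0,0,0],"roll": 0},{"translation": [0,0,0],"roll": 0},{"translation": [0,0,0],"roll": 0},{"translation": [0,0,0],"roll": 0},{"translation": [0,0,0],"roll": 0},{"translation": [0,0,0],"roll": 0},{"translation": [0,0,0],"roll": 0},{"translation": [0,0,0],"roll": 0},{"translation": [0,0,0],"roll": 0},{"translation": [0,0,0],"roll": 0}]}}

```text
time: 13.8
tool_pos: [0.5629, 0.1029, 0.1455]
tool_rot: [3.128, -0.02, 0.341]
contact_force: [6.7, -13.8, 29.3]
opening: 0.0376
grip_force: 35.1
```

```bash
python3 - <<'E'
from h import *
s=observe(); print(np.round(s['torque'],2),np.round(s['tool_pos'],4),s['qpos'][5])
im,c=cam('wrist')
for t in ('bubble','vial_mid'):
    for q in search_frame('wrist',t)[:1]: print(t,np.round(q['at'],4),round(q['confidence'],2),proj(c,q['at']))
p=proj(c,q['at']).astype(int); print(p)
x0,y0=max(p[0]-100,0),max(p[1]-90,0)
cv2.imwrite('pics/m5.png',cv2.resize(im[y0:y0+180,x0:x0+200],None,fx=3,fy=3,interpolation=2)[:,:,::-1])
E
```

```text
[-2.91 -0.88  0.21] [0.5629 0.1029 0.1455] 1.2843118924952144
bubble [0.6336 0.1103 0.1387] 0.91 [305.40630801 124.5200315 ]
vial_mid [0.6157 0.1145 0.129 ] 0.56 [285.37627145 153.34798016]
[285 153]
```

View pics/m5.png

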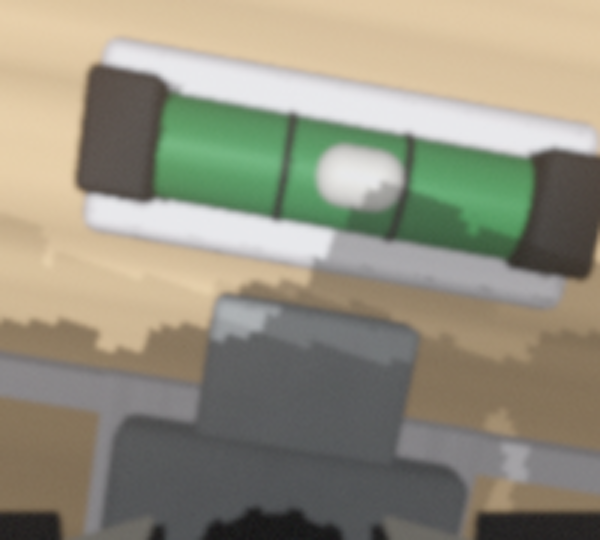

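Rings at x≈286 and 400, bubble at ≈361, so it is now about 3.4 mm to the −y side. The lateral force has grown because the TCP sits off the knob's axis; I'll relieve it and check the carriage position.

Request:
{"api": "step_arm", "payload": {"commands": [{"translation": [1,1.5,0],"roll": 0},{"translation": [1,1.5,0],"roll": 0},{"translation": [1,1,-1],"roll": 0},{"translation": [0,0,0],"roll": 0},{"translation": [0,0,0],"roll": 0}]}}

```text
time: 14.37
tool_pos: [0.5634, 0.1024, 0.1454]
tool_rot: [3.134, -0.013, 0.341]
contact_force: [-2.8, -6.8, 30.9]
opening: 0.0373
grip_force: 35.0
```

```bash
cat > v.py <<'E'
from h import *
s=observe(); im,c=cam('wrist')
q=search_frame('wrist','bubble')[0]; b=proj(c,q['at']); print('net bubble px',b,q['confidence'])
hsv=cv2.cvtColor(im,cv2.COLOR_RGB2HSV)
g=((hsv[...,0]>50)&(hsv[...,0]<80)&(hsv[...,1]>90)&(hsv[...,2]>50)).astype(np.uint8)
gc=cv2.morphologyEx(g,cv2.MORPH_CLOSE,np.ones((25,25),np.uint8))
n,l,st,ce=cv2.connectedComponentsWithStats(gc); k=1+np.argmax(st[1:,4])
ys,xs=np.nonzero(l==k); P=np.c_[xs,ys].astype(float); m=P.mean(0)
w,V=np.linalg.eigh(np.cov((P-m).T)); a=V[:,1]; ex=(P-m)@a
print('green px',m,'axis',a,'ext',ex.min(),ex.max(),'net bubble along',(b-m)@a)
wm=onz(c,m,.139); print('tube mid world',wm,'exp if in detent',np.array([.5555,.1008])+.08*np.array([.986,.169]))
# profile along the axis, mid-strip
t=np.arange(-50,50,1.0); prof=np.mean([cv2.remap(im[...,1],(m[0]+t*a[0]+o*-a[1]).astype(np.float32)[None],(m[1]+t*a[1]+o*a[0]).astype(np.float32)[None],1)[0].astype(float) for o in (-10,-8,-6,-4,4)],0)
print(np.c_[t,prof].astype(int)[10:90].tolist())
E
python3 v.py
```

```text
net bubble px [303.4469159 121.8713175] 0.63
green px [298.21712707 121.67845304] axis [-0.98738767 -0.15832114] ext -63.30851159409765 61.34405578405741 net bubble along -5.19436354207673
tube mid world [0.63404141 0.11396109 0.139     ] exp if in detent [0.63438 0.11432]
[[-40, 117], [-39, 116], [-38, 116], [-37, 116], [-36, 115], [-35, 114], [-34, 113], [-33, 114], [-32, 113], [-31, 113], [-30, 112], [-29, 112], [-28, 112], [-27, 112], [-26, 112], [-25, 111], [-24, 107], [-23, 97], [-22, 82], [-21, 74], [-20, 81], [-19, 98], [-18, 113], [-17, 124], [-16, 132], [-15, 138], [-14, 146], [-13, 153], [-12, 158], [-11, 161], [-10, 164], [-9, 169], [-8, 181], [-7, 193], [-6, 200], [-5, 202], [-4, 202], [-3, 202], [-2, 202], [-1, 202], [0, 202], [1, 202], [2, 202], [3, 201], [4, 199], [5, 198], [6, 194], [7, 189], [8, 183], [9, 176], [10, 169], [11, 163], [12, 160], [13, 159], [14, 159], [15, 159], [16, 156], [17, 146], [18, 123], [19, 99], [20, 101], [21, 128], [22, 149], [23, 157], [24, 159], [25, 159], [26, 159], [27, 159], [28, 159], [29, 158], [30, 159], [31, 159], [32, 159], [33, 159], [34, 159], [35, 159], [36, 158], [37, 158], [38, 158], [39, 158]]
```

The vial's middle matches the detent position to under 1 mm. The bubble is still about 3.4 mm to the −y side, so I'll turn about 0.36 rad more while relieving the lateral force.

Request:
{"api": "step_arm", "payload": {"commands": [{"translation": [-0.5,1,0],"roll": 0.06},{"translation": [-0.5,1,0],"roll": 0.08},{"translation": [0,1,-0.5],"roll": 0.08},{"translation": [0,1,-0.5],"roll": 0.08},{"translation": [0,0,0],"roll": 0.06},{"translation": [0,0,0],"roll": 0},{"translation": [0,0,0],"roll": 0},{"translation": [0,0,0],"roll": 0},{"translation": [0,0,0],"roll": 0},{"translation": [0,0,0],"roll": 0},{"translation": [0,0,0],"roll": 0},{"translation": [0,0,0],"roll": 0},{"translation": [0,0,0],"roll": 0},{"translation": [0,0,0],"roll": 0},{"translation": [0,0,0],"roll": 0},{"translation": [0,0,0],"roll": 0},{"translation": [0,0,0],"roll": 0}]}}

```text
time: 15.88
tool_pos: [0.5638, 0.099, 0.1466]
tool_rot: [3.141, -0.016, -0.019]
contact_force: [-0.7, -2.8, 30.3]
opening: 0.0377
grip_force: 35.0
```

```bash
python3 v.py; python3 - <<'E'
from h import *
im,c=cam('wrist')
cv2.imwrite('pics/m6.png',cv2.resize(im[30:210,180:400],None,fx=3,fy=3,interpolation=2)[:,:,::-1])
E
```

```text
net bubble px [242.98593471 123.47819586] 0.56
green px [245.92333149 122.18974076] axis [-0.97668262  0.21468829] ext -63.890262635116045 61.82359503778189 net bubble along 3.145520601840731
tube mid world [0.63432967 0.11236302 0.139     ] exp if in detent [0.63438 0.11432]
[[-40, 121], [-39, 121], [-38, 120], [-37, 119], [-36, 118], [-35, 118], [-34, 118], [-33, 117], [-32, 116], [-31, 116], [-30, 115], [-29, 115], [-28, 115], [-27, 114], [-26, 114], [-25, 114], [-24, 113], [-23, 106], [-22, 91], [-21, 79], [-20, 85], [-19, 102], [-18, 119], [-17, 128], [-16, 130], [-15, 133], [-14, 141], [-13, 151], [-12, 158], [-11, 161], [-10, 163], [-9, 167], [-8, 174], [-7, 180], [-6, 186], [-5, 191], [-4, 195], [-3, 199], [-2, 201], [-1, 202], [0, 202], [1, 202], [2, 202], [3, 202], [4, 202], [5, 202], [6, 202], [7, 202], [8, 201], [9, 201], [10, 201], [11, 199], [12, 198], [13, 195], [14, 191], [15, 185], [16, 177], [17, 163], [18, 138], [19, 107], [20, 100], [21, 120], [22, 144], [23, 156], [24, 159], [25, 159], [26, 159], [27, 159], [28, 159], [29, 159], [30, 159], [31, 159], [32, 159], [33, 159], [34, 159], [35, 159], [36, 159], [37, 158], [38, 159], [39, 158]]
```

View pics/m6.png

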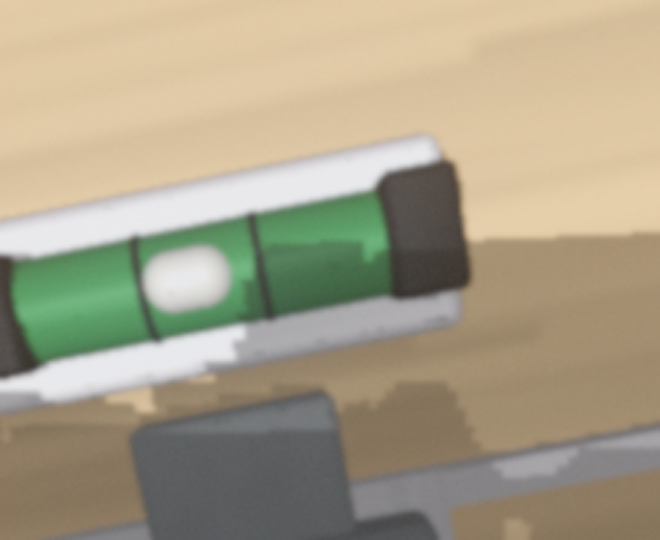

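Rings at x≈145 and 261, bubble centre at ≈187. It has overshot by about 2.8 mm towards +y, so I'll turn back, taking up the play.

Request:
{"api": "step_arm", "payload": {"commands": [{"translation": [0,-0.6,0],"roll": -0.08},{"translation": [0,-0.6,0],"roll": -0.08},{"translation": [0,-0.6,0],"roll": -0.08},{"translation": [0,0,0],"roll": -0.06},{"translation": [0,0,0],"roll": 0},{"translation": [0,0,0],"roll": 0},{"translation": [0,0,0],"roll": 0},{"translation": [0,0,0],"roll": 0},{"translation": [0,0,0],"roll": 0},{"translation": [0,0,0],"roll": 0},{"translation": [0,0,0],"roll": 0},{"translation": [0,0,0],"roll": 0},{"translation": [0,0,0],"roll": 0},{"translation": [0,0,0],"roll": 0},{"translation": [0,0,0],"roll": 0},{"translation": [0,0,0],"roll": 0}]}}

```text
time: 17.37
tool_pos: [0.5635, 0.1013, 0.1461]
tool_rot: [3.137, -0.015, 0.281]
contact_force: [-1.3, -1.2, 27.4]
opening: 0.0376
grip_force: 35.0
```

```bash
sed -i '/^print(np.c_/d' v.py; cat >> v.py <<'E'
i=lambda lo,hi:(lambda k:np.sum(t[k]*np.clip(110-prof[k],0,None)**1)/np.sum(np.clip(110-prof[k],0,None)))((t>lo)&(t<hi))
# ring positions: local minima near +-20
r=[]
for s0 in (-20,20):
    k=np.abs(t-s0)<6; tt=t[k]; r.append(tt[np.argmin(prof[k])])
# bubble: white pixels (low saturation), wide strip
S=((hsv[...,1]<70)&(hsv[...,2]>90)&(l==k if False else True)).astype(np.uint8)
yy,xx=np.mgrid[0:420,0:560]; al=(xx-m[0])*a[0]+(yy-m[1])*a[1]; ac=-(xx-m[0])*a[1]+(yy-m[1])*a[0]
M=(np.abs(al)<45)&(np.abs(ac)<13)&(hsv[...,1]<75)&(hsv[...,2]>60)
sc=(r[1]-r[0])/22
e=al[M]; sg=1 if a[0]<0 else -1
lo,hi=np.percentile(e,[1,99]); print('rings',r,'bubble',lo,hi,'len mm',(hi-lo)/sc,'OFFSET mm (+y pos)',sg*((lo+hi)/2-sum(r)/2)/sc)
E
python3 v.py; python3 -c "
from h import *
print(observe()['qpos'][5],observe()['time'])"
```

```text
net bubble px [288.23214581 117.73430242] 0.76
green px [289.34485643 120.13827711] axis [-0.99566458 -0.09301637] ext -63.64535884553758 61.556844565963864 net bubble along 1.3314955368788868
tube mid world [0.63422071 0.11327725 0.139     ] exp if in detent [0.63438 0.11432]
rings [np.float64(-21.0), np.float64(20.0)] bubble -22.646903476137087 20.459675011443444 len mm 23.13035918845785 OFFSET mm (+y pos) -0.31852471003975785
1.3351355338197455 17.4667
```

```bash
cat > v2.py <<'E'
import io,contextlib
with contextlib.redirect_stdout(io.StringIO()): exec(open('v.py').read())
f=lambda ch:np.array([[cv2.remap(ch,np.float32([[m[0]+x*a[0]-o*a[1]]]),np.float32([[m[1]+x*a[1]+o*a[0]]]),1)[0,0] for x in t] for o in (-6,-4,-2,0,2)]).astype(float).mean(0)
sat=f(hsv[...,1]); val=f(im[...,1])
print(s['time'],np.round(s['tool_pos'],4),np.round(s['contact_force'],1))
print([(int(x),int(p),int(q)) for x,p,q in zip(t,sat,val)][24:76])
E
python3 v2.py; python3 - <<'E'
import cv2,numpy as np
exec(open('h.py').read())
# same on the saved m6 crop
im=cv2.imread('pics/m6.png'); h=cv2.cvtColor(im,cv2.COLOR_BGR2HSV)
print([(x,int(h[int(279-(x-187)*.2)-4:int(279-(x-187)*.2)+4,x,1].mean()),int(im[int(279-(x-187)*.2),x,1])) for x in range(120,290,5)])
E
```

```text
17.4667 [0.5635 0.1013 0.1461] [-1.4 -1.4 27.8]
[(-26, 87, 119), (-25, 86, 118), (-24, 80, 112), (-23, 64, 98), (-22, 41, 82), (-21, 35, 78), (-20, 53, 91), (-19, 75, 107), (-18, 84, 118), (-17, 88, 126), (-16, 91, 136), (-15, 88, 145), (-14, 71, 152), (-13, 41, 159), (-12, 18, 171), (-11, 8, 185), (-10, 5, 198), (-9, 4, 207), (-8, 3, 213), (-7, 3, 218), (-6, 3, 221), (-5, 2, 223), (-4, 2, 225), (-3, 2, 225), (-2, 2, 225), (-1, 2, 225), (0, 2, 225), (1, 3, 225), (2, 3, 225), (3, 2, 225), (4, 2, 225), (5, 2, 225), (6, 2, 225), (7, 2, 225), (8, 2, 224), (9, 3, 223), (10, 3, 221), (11, 3, 218), (12, 5, 213), (13, 6, 206), (14, 12, 197), (15, 28, 187), (16, 54, 175), (17, 75, 157), (18, 71, 130), (19, 48, 106), (20, 56, 112), (21, 81, 140), (22, 93, 161), (23, 96, 170), (24, 98, 171), (25, 98, 171)]
[(120, 94, 182), (125, 95, 182), (130, 93, 181), (135, 83, 156), (140, 20, 114), (145, 5, 174), (150, 4, 212), (155, 4, 224), (160, 2, 230), (165, 1, 233), (170, 3, 233), (175, 3, 233), (180, 2, 233), (185, 3, 233), (190, 3, 233), (195, 2, 233), (200, 2, 233), (205, 0, 232), (210, 2, 228), (215, 5, 219), (220, 5, 209), (225, 4, 194), (230, 41, 181), (235, 89, 181), (240, 95, 181), (245, 95, 182), (250, 95, 173), (255, 79, 124), (260, 29, 80), (265, 67, 110), (270, 84, 128), (275, 85, 128), (280, 86, 129), (285, 85, 128)]
```

Offset is now about +1.2 mm. One small turn back will centre it.

Request:
{"api": "step_arm", "payload": {"commands": [{"translation": [0,-0.4,0],"roll": -0.06},{"translation": [0,-0.4,0],"roll": -0.06},{"translation": [0,0,0],"roll": 0},{"translation": [0,0,0],"roll": 0},{"translation": [0,0,0],"roll": 0},{"translation": [0,0,0],"roll": 0},{"translation": [0,0,0],"roll": 0},{"translation": [0,0,0],"roll": 0},{"translation": [0,0,0],"roll": 0},{"translation": [0,0,0],"roll": 0},{"translation": [0,0,0],"roll": 0},{"translation": [0,0,0],"roll": 0},{"translation": [0,0,0],"roll": 0},{"translation": [0,0,0],"roll": 0},{"translation": [0,0,0],"roll": 0},{"translation": [0,0,0],"roll": 0}]}}

```text
time: 18.9
tool_pos: [0.5631, 0.1023, 0.1459]
tool_rot: [3.136, -0.014, 0.401]
contact_force: [-0.2, -0.3, 26.4]
opening: 0.0375
grip_force: 35.0
```

```bash
python3 v2.py; python3 - <<'E'
from h import *
im,c=cam('wrist')
print(search_frame('wrist','bubble')[:1],search_frame('wrist','vial_mid')[:1])
cv2.imwrite('pics/m7.png',cv2.resize(im[30:210,200:420],None,fx=3,fy=3,interpolation=2)[:,:,::-1])
E
```

```text
18.9 [0.5631 0.1023 0.1459] [-0.2 -0.3 26.4]
[(-26, 89, 118), (-25, 87, 117), (-24, 83, 112), (-23, 70, 100), (-22, 45, 83), (-21, 34, 75), (-20, 50, 86), (-19, 73, 103), (-18, 85, 116), (-17, 87, 122), (-16, 77, 127), (-15, 54, 135), (-14, 29, 145), (-13, 13, 158), (-12, 6, 176), (-11, 4, 194), (-10, 4, 207), (-9, 4, 215), (-8, 3, 220), (-7, 2, 222), (-6, 2, 223), (-5, 2, 224), (-4, 2, 224), (-3, 2, 224), (-2, 2, 224), (-1, 2, 223), (0, 2, 223), (1, 2, 224), (2, 2, 224), (3, 2, 224), (4, 2, 224), (5, 2, 224), (6, 2, 223), (7, 2, 222), (8, 3, 220), (9, 3, 217), (10, 4, 213), (11, 5, 208), (12, 10, 199), (13, 22, 189), (14, 47, 179), (15, 76, 172), (16, 93, 167), (17, 92, 154), (18, 75, 129), (19, 50, 105), (20, 57, 111), (21, 83, 139), (22, 95, 160), (23, 98, 168), (24, 99, 170), (25, 99, 170)]
[{'at': [0.6322, 0.1116, 0.1399], 'confidence': 0.82}] [{'at': [0.6173, 0.1084, 0.1284], 'confidence': 0.72}]
```

View pics/m7.png

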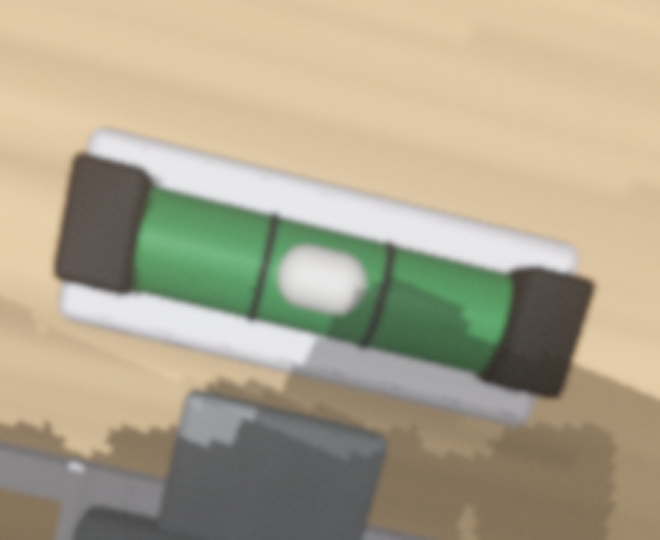

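The bubble now sits centred, about +0.3 mm off. The lateral force is near zero, the level is pressed with 26 N and the grip is 35 N. Handing in.

```bash
python3 -c "
from cell import *
print(hand_in())"
```

```text
the job is handed in; nothing more can be done
None
```

The job is handed in; no verdict came back. By my last readings the level is pressed fully down at about 26 N, the knob is still gripped at 35 N, and the bubble is about 0.3 mm from the middle. The carriage looks to be in the detent, judged by the force drop as it clicked in and the vial's position.

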